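# Free the paddle and hold the salt gate at its notch

### The job

The wooden salt dispenser is empty and I want to look through its chute. Twist the red paddle knob on its lid clockwise to its stop, keep it there a moment, then let go so that it springs back; after that slide the orange gate fin away from the wooden box until its spring ball clicks into the notch of the blue clip, without running past that notch. Finish while still gripping the fin at the notch, and leave the dishes, jar, tin and tongs around it where they are.

Things in the scene. Friction and masses are not known exactly. Their poses are not given: they have to be found in the camera images.
- dispenser: Fixed. Green base cabinet 150 (x) by 430 (y) by 85 mm high, white drawer front on its -x side; origin at the centre of its underside, z up. On its top, centred 148 mm towards +y, a wooden box 124 by 124 mm with its lid at 185 mm height. Two steel rails run along y from the box towards -y.
- paddle_grip (a point): On the vertical axis of the red paddle knob, a good TCP height for gripping: 214 mm above the shelf. The grip is an upright bar 46 mm long (this point's x), 12 mm thick (its y), from 191 to 225 mm height, on a dark disc of 50 mm diameter with its top at 191 mm. The point turns with the knob; at rest its axes are parallel to the dispenser's.
- paddle (a joint): Angle of the paddle knob: 0 at rest, grows clockwise seen from above to its stop at 1.10 rad. A spring pulls it back to 0 (0.04 N m at rest, 0.17 N m at the stop).
- gate_grip (a point): In the orange gate fin, a good TCP height for gripping: 129 mm above the shelf. Fin 30 mm wide (x), 14 mm thick (y, the sliding direction), from 105 to 145 mm height, on a black carriage 50 (x) by 40 mm (y) with its top at 105 mm. Axes parallel to the dispenser's. The spring ball is on the carriage's +x side, level with the fin's middle along y; a white tick on the carriage marks it.
- gate (a joint): How far the gate is slid open (m): 0 is closed, grows as the fin moves along the dispenser's -y, end stop at 0.135. Drags with 1 to 2 N; some 12 to 8 mm before the notch the ridge resists with about 6 N, then the ball is drawn in; leaving the notch takes about 8 N. The notch lies at 0.065 to 0.105 on this travel, different in each run.
- notch (a point): Notch in the blue clip fixed beside the rail's +x side. Clip 24 (x) by 44 (y) by 26 mm, top at 111 mm above the shelf, a white tick across it in line with the notch. Ridges 6.6 mm either side of the notch hold the ball. Axes parallel to the dispenser's. The ball is in the notch when gate_grip and this point agree along the dispenser's y (gate_grip is then 35 mm to -x).
- bowl: Loose white enamel bowl, 150 mm wide, 60 mm high, origin under its centre; leave alone.
- jar: Loose clear acrylic jar with black twist cap, 72 mm wide, 110 mm high, origin under its centre; leave alone.
- tin: Loose red tin, 68 mm wide, 100 mm high, origin under its centre; leave alone.
- mug: Loose blue mug, 76 mm wide, 85 mm high, origin under its centre; leave alone.
- tongs_a: Loose aluminium tongs lying flat, 230 mm long (x), 75 mm wide, 24 mm high, origin under the middle; leave alone.
- tongs_b: A second pair of tongs like the first; leave alone.

How it is judged (in metres and radians):
On the way, in this order (a step that is already met when the one before it is completed fails the run):
1. the paddle knob is turned to its stop (beyond 1.02 rad) (value of joint paddle above 1.02 rad), for 0.2 s.
2. the knob is let go and has sprung back (under 0.08 rad, fingers off it) (value of joint paddle below 0.08 rad and contact force between the fingers and paddle below 0.1 N), for 0.2 s.
3. the gate's ball sits in the notch (within 3 mm) with the fingers gripping the gate (y of gate_grip in the frame of notch between -0.003 and 0.003 m and contact force between the fingers and gate above 3 N), for 0.3 s.
At the end, for the whole second after the job is handed in: The gate fin stands still within 3 mm of the notch along the rail, the fingers still grip it with more than 3 N, and the paddle knob is back at rest (under 0.08 rad) (all of step 3 and velocity of joint gate between -0.01 and 0.01 m/s and value of joint paddle below 0.08 rad); the arm keeps its last pose, push and grip.
It fails at once if the gate is run past the notch by more than 12 mm (y of gate_grip in the frame of notch below -0.012 m).
It fails at once if a dish, jar, tin or pair of tongs standing around is moved by more than 20 mm (distance of any of bowl, jar, tin, mug, tongs_a, tongs_b from where it was at the start of the episode above 0.02 m).
It also fails if it takes over 58 s, if anything falls off the work surface, if the arm or the gripper's body presses on something with over 40 N, if the wrist force passes 120 N, or if a joint passes its speed limit or range.

### The arm

A 7-joint arm with a two-finger parallel gripper is mounted at the origin on the work surface. World frame = base frame: x ahead of the robot, y to its left, z up, the work surface at z = 0. Lengths are in m, angles in degrees, forces in N, time in s.
With the tool pointing down it reaches from about 0.425 to 0.875 m from the base axis. Payload 4.7 kg.
Tool frame: the origin (TCP) lies between the finger pads, 19 mm behind the fingertips; this is the grasp point; z points along the fingers, y is the line along which they close (so a half turn about z gives the same grasp; the last joint's range is limited). The gripper opens to 87 mm and grips with 3 to 60 N. Pads are 19 mm wide; open, the fingers measure 117 mm over their backs; the gripper's body (75 mm by 190 mm) begins 51 mm behind the grasp point.
Start: joints at [-73.791, 18.392, -4.016, 83.108, 1.295, 78.541, -3.26], TCP at [0.173, 0.627, 0.241] pointing down, gripper open.
Joint ranges: [-163.93, 163.93], [-17.29, 119.83], [-79.2, 71.16], [3.27, 140.29], [-89.18, 269.18], [5.43, 117.66], [-154.24, 154.24]. Speed limits (degrees/s): [147.25, 147.25, 180, 180, 180, 180, 180].

### API

Orientations are given as [roll, pitch, yaw] about the fixed x, y, z axes, in that order (R = Rz(yaw) Ry(pitch) Rx(roll)).
In Python, from cell import env gives the robot as it stands. The module is installed in compiled form; this text tells all that it offers.
- The arm moves only by the tool step_arm, never from a script. Its argument "steps" is one flat list of numbers, 5 for each row, row after row: the opening, from 0 (shut) to 1 (fully open), then the shift along the tool's x, y, z in mm, then the turn about the tool's z in degrees. In form: [grip, dx, dy, dz, roll, grip, dx, dy, dz, roll, ...]. A call has 1 to 12 rows; each row shifts and turns the commanded pose from where the row before left it, along the tool's axes as they then stand; what a row does not reach is not made up. A row lasts 1/8 s, in which the tool goes at most 62.5 mm and 10.7 degrees, less where a joint would pass 70% of its speed; a pose out of reach is approached as far as the arm can. A call with a gripper value outside its range is refused whole. The fingers move at their own pace and stop on an object; "grip_force" is the grip in N (left out, the last holds). Time passes only in rows, so rows that do not move let the fingers close. It gives the time, the measured TCP pose, the force, the opening and the grip force at its end, in the units of the state.
- env.get_obs(): the state, without advancing time (a new reading comes with each control period).
- env.read_camera(name): name is "scene" or "top"; returns a dict with "image" (420x560x3 uint8, red, green, blue), "camera_matrix" (3x3 intrinsics, pixels), "distortion" ([k1, k2, p1, p2, k3] as OpenCV has them; the pictures are not rectified), "R" (3x3) and "t" (3): a world point X has camera coordinates R X + t. Camera axes: x right, y down, z forward; pixel columns grow to the right and rows downward; lengths in m; the calibration is good to about 2 mm. A picture is of the moment at which its call begins. There is no depth.
- env.sign_off(): hands the job in; it is judged then, once.
The state is a dict: "time_s": time; "qpos": joint angles; "joint_velocities": joint speeds; "effort": joint torques, N m; "tool_pos": TCP position; "tool_rot": TCP orientation; "force": force on the tool from outside, world axes, zero at the start; "wrist_torque": the same for the moment, N m; "grip_width": finger opening in m; "grasp_force": force on a finger pad.
Only numpy, scipy, OpenCV 4.12 (cv2) and the standard library are available. Lean on these libraries where they do the work, as an engineer would, in place of code of your own. Each camera call takes 0.05 s, during which the arm holds its last target. There are 200 camera calls.

## Working session

There is one attempt and no reset: what is moved stays moved. The work goes in short steps, Python scripts to look and compute and a tool call to move; the robot and the scene stay as the last step left them, time stands still between calls to the robot, and variables do not carry over. Pictures are saved under pics/ and viewed, at most 10 in all, crops included, and the job is handed in when it is done.

Besides the shell and the picture viewer there is one more tool, called after "Call:" as name(argument=value, ...), one argument or row to a line, values as JSON. step_arm: Moves the arm, as the interface text tells. Its arguments: {"type":"object","properties":{"steps":{"type":"array","items":{"type":"number"}},"grip_force":{"type":"number"}},"required":["steps"]}

```bash
mkdir -p pics; python3 - <<'E'
from cell import env
import cv2,numpy as np
o=env.get_obs();print(o)
for n in("scene","top"):
    c=env.read_camera(n);cv2.imwrite(f"pics/{n}0.png",c["image"][:,:,::-1])
    np.savez(f"{n}0.npz",**c)
    print(n,c["camera_matrix"],c["distortion"],c["R"],c["t"])
E
```

```text
{'time_s': 0.0, 'qpos': array([-73.78983583,  18.44002029,  -4.01550709,  83.1752383 ,
         1.29680494,  78.54029919,  -3.25843169]), 'joint_velocities': array([-0.08649103,  0.0047536 , -0.11342405,  0.00674328, -0.04089888,
        0.00631944,  0.05117455]), 'effort': array([-3.12460297e-04, -4.91297972e+01, -4.04061517e-01, -3.12534606e+01,
       -6.38783653e-02,  4.35095094e-02,  1.62607830e-04]), 'tool_pos': array([0.17255703, 0.62613964, 0.24014765]), 'tool_rot': array([-1.79889786e+02,  7.50966337e-03,  1.64601506e+02]), 'force': array([-0.81621856, -0.34207225, -0.37909193]), 'wrist_torque': array([ 0.00804863, -0.01566649, -0.0337607 ]), 'grasp_force': 0.0, 'grip_width': 0.08696258458477027}
scene [[415.95514164   0.         283.49053329]
 [  0.         415.95514164 208.1801274 ]
 [  0.           0.           1.        ]] [-0.01197331  0.          0.          0.          0.        ] [[ 0.0389337   0.99912103 -0.01553475]
 [ 0.81935457 -0.04081965 -0.57183201]
 [-0.57196352  0.00953507 -0.82022364]] [-0.0361614  -0.39412441  1.7575406 ]
top [[385.37161738   0.         270.10766289]
 [  0.         385.37161738 206.0594463 ]
 [  0.           0.           1.        ]] [-0.06474356  0.          0.          0.          0.        ] [[ 0.02586422 -0.9996633   0.00208251]
 [-0.98316993 -0.02581425 -0.1808605 ]
 [ 0.18085336  0.00263036 -0.98350655]] [-0.01367173  0.59961364  1.16888566]
```

View pics/scene0.png

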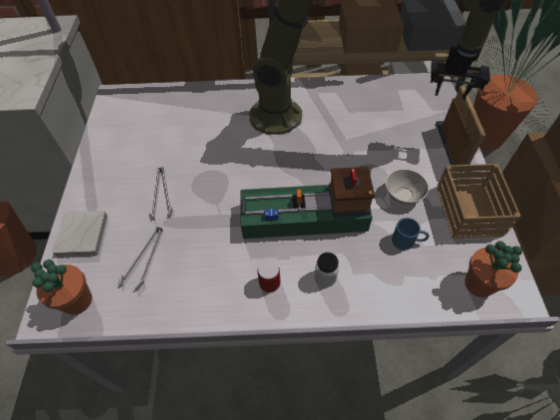

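View pics/top0.png

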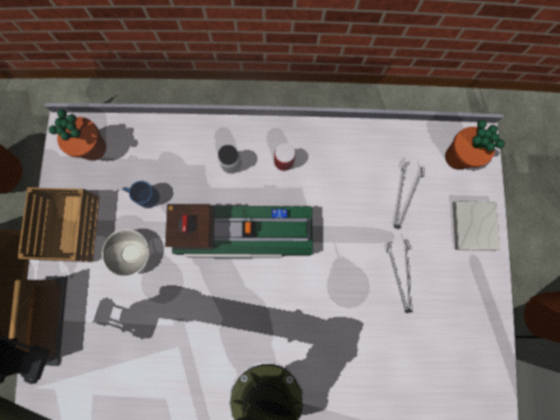

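The scene view has the dispenser at about (305,208), with the red paddle at (353,177), orange fin at (299,197) and blue clip at (271,214). In the top view they are at (190,224), (248,229) and (280,213). The bowl, mug, jar, tin and tongs all stand clear of the rail.

```bash
cat > h.py <<'E'
import cv2,numpy as np
def load(n): return dict(np.load(n))
def ray(c,uv):
    p=cv2.undistortPoints(np.array([[uv]],float),c["camera_matrix"],c["distortion"])[0,0]
    return -c["R"].T@c["t"], c["R"].T@np.array([p[0],p[1],1])
def plane(c,uv,z):
    o,d=ray(c,uv); return o+d*(z-o[2])/d[2]
def tri(c1,u1,c2,u2):
    P=[np.hstack([c["R"],c["t"].reshape(3,1)]) for c in(c1,c2)]
    u=[cv2.undistortPoints(np.array([[x]],float),c["camera_matrix"],c["distortion"])[0].T for c,x in((c1,u1),(c2,u2))]
    X=cv2.triangulatePoints(P[0],P[1],*u)[:,0]; X=X[:3]/X[3]
    e=[np.linalg.norm(cv2.projectPoints(X,cv2.Rodrigues(c["R"])[0],c["t"],c["camera_matrix"],c["distortion"])[0][0,0]-x) for c,x in((c1,u1),(c2,u2))]
    return X,e
def mask(c,lo,hi,roi,s=110,v=50):
    h=cv2.cvtColor(c["image"],cv2.COLOR_RGB2HSV); 
    H=h[...,0].astype(int); m=((H>=lo)&(H<=hi)) if lo<=hi else ((H>=lo)|(H<=hi))
    m&=(h[...,1]>s)&(h[...,2]>v); r=np.zeros_like(m); x0,y0,x1,y1=roi; r[y0:y1,x0:x1]=1
    return (m&r).astype(np.uint8)
def big(m):
    n,l,st,ce=cv2.connectedComponentsWithStats(m); k=1+np.argmax(st[1:,4]); return ce[k],st[k],(l==k).astype(np.uint8)
E
python3 - <<'E'
from h import *
s,t=load("scene0.npz"),load("top0.npz")
R={"s":(235,160,375,240),"t":(160,198,318,260)}
for nm,lo,hi,sa,v in(("red",174,4,170,90),("orange",6,14,190,110),("blue",105,125,150,70)):
    a,sa_,_=big(mask(s,lo,hi,R["s"],sa,v));b,sb,_=big(mask(t,lo,hi,R["t"],sa,v))
    X,e=tri(s,a,t,b);print(nm,a,sa_,b,sb,X.round(4),np.round(e,2))
for nm,c,r in(("s",s,R["s"]),("t",t,R["t"])):
    m=mask(c,55,90,r,100,20); m=cv2.morphologyEx(m,cv2.MORPH_CLOSE,np.ones((9,9)))
    _,_,m=big(m); k=cv2.findContours(m,0,1)[0][0]
    w=np.array([plane(c,p[0].astype(float),.085)[:2] for p in k],np.float32);print(cv2.minAreaRect(w),m.sum())
a=s["image"][155:245,230:380];b=t["image"][195:265,160:320]
z=lambda i,k:cv2.resize(i,None,fx=k,fy=k,interpolation=2)
A,B=z(a,5)[:,:750],z(b,5)
cv2.imwrite("pics/s1.png",A[:,:,::-1]);cv2.imwrite("pics/t1.png",B[:,:,::-1])
E
```

```text
red [353.96428571 175.57142857] [352 172   5   8  28] [184.21875 219.84375] [183 215   4  11  32] [0.5249 0.2353 0.2211] [0.24 0.27]
orange [298.36363636 193.27272727] [297 190   4   7  22] [247.66666667 227.28888889] [245 223   6  10  45] [0.5199 0.0661 0.1355] [0.07 0.08]
blue [274.40740741 212.33333333] [272 209   6   7  27] [283.19148936 213.42553191] [280 209   8   9  47] [ 0.5692 -0.0261  0.1046] [3.81 4.06]
((0.5416147708892822, -0.05941680073738098), (0.1552141308784485, 0.12328805774450302), 1.0383999347686768) 618
((0.520023763179779, 0.01971609890460968), (0.14178040623664856, 0.28902122378349304), 1.4285774230957031) 2615
```

View pics/s1.png

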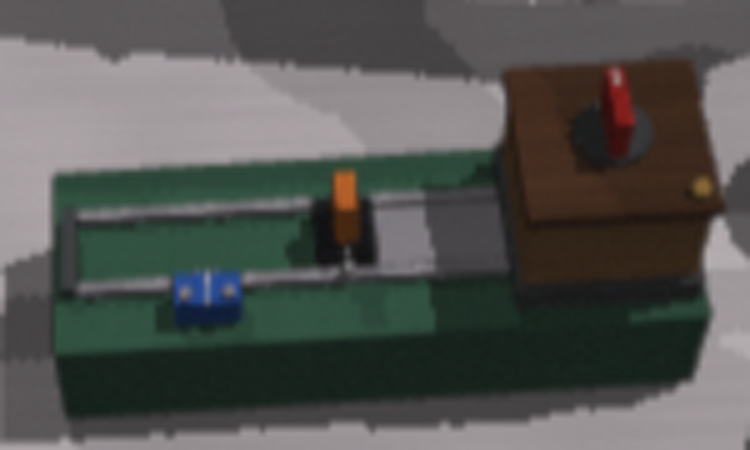

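View pics/t1.png

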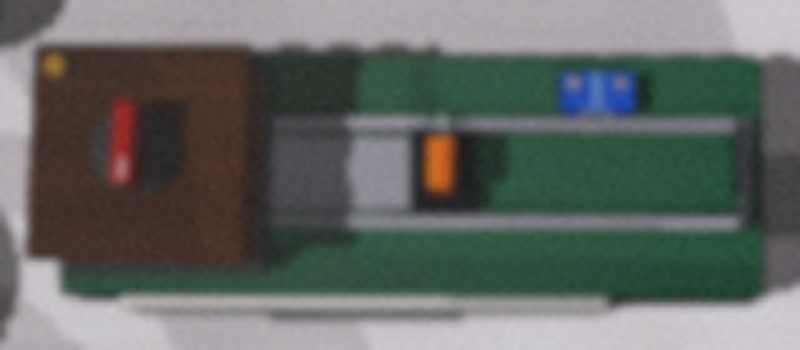

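Scene crop: clip tick at (208,288), carriage tick at (347,268), fin top at (344,188), disc centre at (612,135). Top crop: clip tick at (597,92), carriage tick at (441,120), fin top at (440,163), disc centre at (138,143). The rails are nearly horizontal in both.

```bash
python3 - <<'E'
from h import *
s,t=load("scene0.npz"),load("top0.npz")
S=lambda x,y:np.array([(x+.5)/5-.5+230,(y+.5)/5-.5+155]);T=lambda x,y:np.array([(x+.5)/5-.5+160,(y+.5)/5-.5+195])
for n,a,b,z in(("disc",(612,135),(138,143),.191),("fintop",(344,188),(440,163),.145),("ctick",(347,268),(441,120),.105),("clip",(208,288),(597,92),.111),("boxcorner -x-y",(507,72),(245,263),.185),("box+x-y",(525,220),(250,48),.185),("box +x+y",(722,208),(38,48),.185),("box-x+y",(690,62),(30,258),.185)):
    X,e=tri(s,S(*a),t,T(*b));print(n,X.round(4),np.round(e,2),"planes",plane(s,S(*a),z).round(4)[:2],plane(t,T(*b),z).round(4)[:2])
for n,c,f,p,q,z in(("far rail t",t,T,(450,124),(735,127),.1),("near rail t",t,T,(270,218),(735,221),.1),("far rail s",s,S,(80,288),(320,276),.1),("near s",s,S,(80,216),(310,203),.1),("edge s",s,S,(55,352),(430,330),.085),("edge t",t,T,(450,57),(758,60),.085)):
    d=plane(c,f(*q),z)-plane(c,f(*p),z); d=d if d[1]<0 else -d; print(n,np.degrees(np.arctan2(d[0],-d[1])))
E
```

```text
disc [0.5205 0.2341 0.1861] [0.2  0.23] planes [0.5243 0.2337] [0.5198 0.2324]
fintop [0.5195 0.0661 0.1408] [0.1  0.11] planes [0.5227 0.0662] [0.5189 0.0655]
ctick [0.5515 0.068  0.0961] [0.26 0.28] planes [0.5577 0.0666] [0.5502 0.0683]
clip [ 0.5697 -0.0249  0.106 ] [0.24 0.26] planes [ 0.5731 -0.024 ] [ 0.5688 -0.0256]
boxcorner -x-y [0.4558 0.1738 0.1743] [0.73 0.85] planes [0.4645 0.1744] [0.455  0.1697]
box+x-y [0.5779 0.1743 0.1781] [0.05 0.05] planes [0.5829 0.1731] [0.5767 0.1734]
box +x+y [0.5748 0.2966 0.1779] [0.05 0.05] planes [0.5799 0.2947] [0.5735 0.2945]
box-x+y [0.455  0.2942 0.176 ] [0.47 0.53] planes [0.4622 0.2933] [0.4542 0.2903]
far rail t 0.8848684728176456
near rail t 1.1397112465150685
far rail s 0.6319896387961094
near s 1.1335227896328872
edge s 1.190263420117915
edge t 0.9365246411424926
```

Call:
step_arm(
  steps=[1, 0, 0, -10, -8.2, 1, 0, 0, -20, -8.2, 1, 0, 0, -15, 0, 1, 0, 0, 0, 0],
  grip_force=30,
)

```text
time_s: 0.6
tool_pos: [0.1728, 0.6272, 0.2876]
tool_rot: [179.9, 0.0, -179.1]
force: [-1.2, 0.4, 0.4]
grip_width: 0.0873
grasp_force: 0.0
```

Call:
step_arm(
  steps=[1, -15, -18, 0, 0, 1, -32, -37.4, 0, 0, 1, -34, -40, 0, 0, 1, -34, -40, 0, 0, 1, -34, -40, 0, 0, 1, -34, -40, 0, 0, 1, -34, -40, 0, 0, 1, -34, -40, 0, 0, 1, -34, -40, 0, 0, 1, -34, -40, 0, 0, 1, -22, -23, 0, 0, 1, 0, 0, 0, 0],
)

```text
time_s: 2.1
tool_pos: [0.5221, 0.2289, 0.2854]
tool_rot: [-179.9, -0.0, -179.5]
force: [-0.2, 0.6, 0.2]
grip_width: 0.0871
grasp_force: 0.0
```

Call:
step_arm(
  steps=[1, 0, 0, 0, 0],
)

```text
time_s: 2.22
tool_pos: [0.5197, 0.2339, 0.2856]
tool_rot: [180.0, -0.1, -179.0]
force: [-1.5, 0.5, -0.3]
grip_width: 0.0869
grasp_force: 0.0
```

Call:
step_arm(
  steps=[1, 0, 0, 20, 0, 1, 0, 0, 25, 0, 1, 0, 0, 18, 0, 1, 0, 0, 7, 0, 1, 0, 0, 0, 0, 1, 0, 0, 0, 0],
)

```text
time_s: 2.98
tool_pos: [0.521, 0.2346, 0.2172]
tool_rot: [180.0, 0.1, -179.0]
force: [-0.2, 0.7, -0.2]
grip_width: 0.0874
grasp_force: 0.0
```

Call:
step_arm(
  steps=[0, 0, 0, 0, 0, 0, 0, 0, 0, 0, 0, 0, 0, 0, 0, 0, 0, 0, 0, 0, 0, 0, 0, 0, 0, 0, 0, 0, 0, 0, 0, 0, 0, 0, 0],
)

```text
time_s: 3.85
tool_pos: [0.5206, 0.2343, 0.2162]
tool_rot: [180.0, 0.0, -179.0]
force: [-0.2, 0.5, 0.1]
grip_width: 0.0249
grasp_force: 0.0
```

Call:
step_arm(
  steps=[0, 0, 0, 0, 0, 0, 0, 0, 0, 0, 0, 0, 0, 0, 0, 0, 0, 0, 0, 0],
)

```text
time_s: 4.35
tool_pos: [0.5205, 0.2345, 0.2163]
tool_rot: [180.0, 0.0, -179.0]
force: [-0.4, -0.1, -0.2]
grip_width: 0.0119
grasp_force: 30.0
```

Call:
step_arm(
  steps=[0, 0, 0, 0, 4, 0, 0, 0, 0, 6, 0, 0, 0, 0, 6, 0, 0, 0, 0, 6, 0, 0, 0, 0, 6, 0, 0, 0, 0, 6, 0, 0, 0, 0, 6, 0, 0, 0, 0, 6, 0, 0, 0, 0, 6, 0, 0, 0, 0, 5, 0, 0, 0, 0, 3, 0, 0, 0, 0, 0],
)

```text
time_s: 5.85
tool_pos: [0.5193, 0.232, 0.2163]
tool_rot: [-179.7, 0.1, 120.9]
force: [-4.8, -4.4, 4.7]
grip_width: 0.0116
grasp_force: 30.0
```

```bash
python3 - <<'E'
from cell import env
for i in range(1):
    o=env.get_obs();print(o["tool_rot"],o["force"],o["wrist_torque"],o["grip_width"],o["tool_pos"])
E
```

```text
[-1.79721364e+02  6.61283328e-02  1.20930889e+02] [-4.78630094 -4.38446264  4.70078598] [-0.98302565  1.02907147  0.14611355] 0.011596002252290323 [0.51931747 0.23202977 0.21626931]
```

Call:
step_arm(
  steps=[0, 0, 0, 0, 3, 0, 0, 0, 0, 2, 0, 0, 0, 0, 0, 0, 0, 0, 0, 0, 0, 0, 0, 0, 0],
)

```text
time_s: 6.48
tool_pos: [0.5191, 0.232, 0.2163]
tool_rot: [-179.7, 0.1, 116.0]
force: [-5.6, -5.2, 4.1]
grip_width: 0.0121
grasp_force: 30.0
```

```bash
python3 - <<'E'
from cell import env
o=env.get_obs();print(o["tool_rot"],o["force"],o["wrist_torque"],o["grip_width"],o["tool_pos"])
c=env.read_camera("top");import cv2
cv2.imwrite("pics/k.png",cv2.resize(c["image"][195:265,160:320],None,fx=5,fy=5,interpolation=2)[:,:,::-1])
E
```

```text
[-1.79702419e+02  1.03876434e-01  1.16019919e+02] [-5.6154488  -5.15248502  4.1476014 ] [-1.09719784  1.09816606  0.5741986 ] 0.012062030906376659 [0.51914657 0.23195972 0.21626051]
```

Call:
step_arm(
  steps=[0, 0, 0, 0, 0, 0, 0, 0, 0, 0, 1, 0, 0, 0, 0, 1, 0, 0, 0, 0, 1, 0, 0, 0, 0, 1, 0, 0, 0, 0, 1, 0, 0, 0, 0, 1, 0, 0, 0, 0, 1, 0, 0, 0, 0, 1, 0, 0, 0, 0],
)

```text
time_s: 7.78
tool_pos: [0.5204, 0.2348, 0.2163]
tool_rot: [180.0, -0.0, 116.0]
force: [-0.5, 0.5, -0.8]
grip_width: 0.0826
grasp_force: 0.0
```

Call:
step_arm(
  steps=[1, 0, 0, -10, 0, 1, 0, 0, -20, 0, 1, 0, 0, -30, -5, 1, 0, 0, -30, -10, 1, 0, 0, 0, -10, 1, 0, 0, 0, -10, 1, 0, 0, 0, -10, 1, 0, 0, 0, -10, 1, 0, 0, 0, -10, 1, 0, 0, 0, 0],
)

```text
time_s: 9.02
tool_pos: [0.5207, 0.2343, 0.307]
tool_rot: [180.0, 0.0, -179.1]
force: [0.1, -0.7, 0.1]
grip_width: 0.0869
grasp_force: 0.0
```

Call:
step_arm(
  steps=[1, 1, -15, 0, 0, 1, 0, -30, 0, 0, 1, 0, -35, 0, 0, 1, 0, -35, 0, 0, 1, 0, -33, 0, 0, 1, 0, -20, 0, 0, 1, 0, 0, 0, 0, 1, 0, 0, 0, 0],
)

```text
time_s: 10.02
tool_pos: [0.5224, 0.0678, 0.3062]
tool_rot: [180.0, -0.0, -178.9]
force: [0.6, 0.7, 0.1]
grip_width: 0.087
grasp_force: 0.0
```

```bash
python3 - <<'E'
from cell import env
from h import *
o=env.get_obs();print(o["tool_rot"],o["tool_pos"])
c=env.read_camera("scene");np.savez("scene1.npz",**c)
cv2.imwrite("pics/s2.png",cv2.resize(c["image"][135:245,230:380],None,fx=5,fy=5,interpolation=2)[:,:,::-1])
E
```

```text
[ 1.79953846e+02 -6.07682758e-03 -1.78919458e+02] [0.52236989 0.06782542 0.3062022 ]
```

View pics/s2.png

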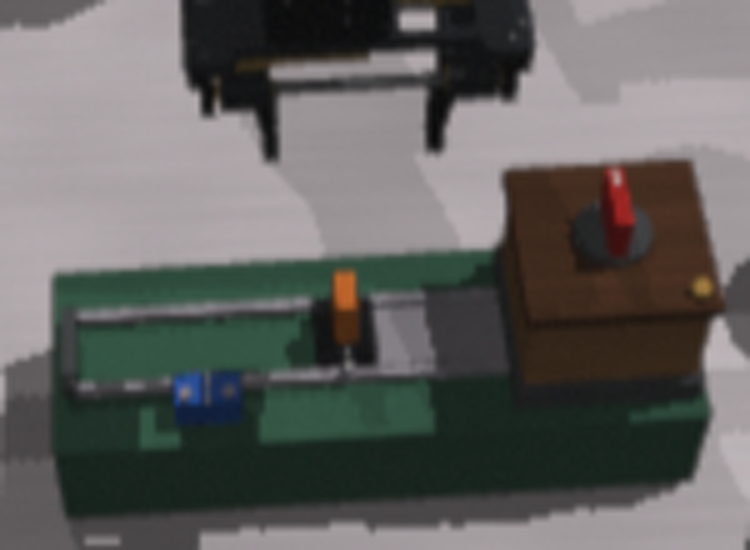

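The knob at (617,205) is back at rest, and the fin at (345,300) hasn't moved. The gripper is above it, so I'll descend.

Call:
step_arm(
  steps=[1, 0, -1, 15, 0, 1, 0, 0, 30, 0, 1, 0, 0, 35, 0, 1, 0, 0, 35, 0, 1, 0, 0, 30, 0, 1, 0, 0, 20, 0, 1, 0, 0, 10, 0, 1, 0, 0, 0, 0, 1, 0, 0, 0, 0],
  grip_force=30,
)

```text
time_s: 11.2
tool_pos: [0.5231, 0.0655, 0.132]
tool_rot: [180.0, 0.1, -179.0]
force: [-0.6, 0.5, -1.0]
grip_width: 0.0875
grasp_force: 0.0
```

Call:
step_arm(
  steps=[0, 0, 0, 0, 0, 0, 0, 0, 0, 0, 0, 0, 0, 0, 0, 0, 0, 0, 0, 0, 0, 0, 0, 0, 0, 0, 0, 0, 0, 0, 0, 0, 0, 0, 0, 0, 0, 0, 0, 0, 0, 0, 0, 0, 0, 0, 0, 0, 0, 0, 0, 0, 0, 0, 0],
)

```text
time_s: 12.58
tool_pos: [0.5225, 0.0654, 0.1313]
tool_rot: [180.0, 0.0, -179.0]
force: [-0.3, 0.8, -0.5]
grip_width: 0.0134
grasp_force: 30.0
```

```bash
python3 - <<'E'
from cell import env
o=env.get_obs();print(o["tool_rot"],o["tool_pos"],o["force"],o["grip_width"],o["grasp_force"])
E
```

```text
[ 1.79990414e+02  5.81852564e-03 -1.78989800e+02] [0.5225171  0.06541397 0.13127514] [-0.34133515  0.82318089 -0.4727867 ] 0.013438235323042474 29.997951965779066
```

Call:
step_arm(
  steps=[0, 0, -4, 0, 0, 0, 0, -8, 0, 0, 0, 0, -8, 0, 0, 0, 0, -8, 0, 0, 0, 0, -8, 0, 0, 0, 0, -8, 0, 0, 0, 0, -8, 0, 0, 0, 0, -8, 0, 0, 0, 0, -6, 0, 0, 0, 0, -4, 0, 0, 0, 0, 0, 0, 0, 0, 0, 0, 0, 0],
)

```text
time_s: 14.08
tool_pos: [0.524, -0.0053, 0.1313]
tool_rot: [-179.9, 0.0, -179.0]
force: [3.6, -1.3, -3.0]
grip_width: 0.0138
grasp_force: 30.0
```

```bash
python3 - <<'E'
from cell import env
from h import *
o=env.get_obs();print(o["tool_rot"],o["tool_pos"],o["force"],o["grip_width"])
for n in("scene","top"): np.savez(n+"2.npz",**env.read_camera(n))
a=np.load("scene2.npz")["image"][165:235,240:340];b=np.load("top2.npz")["image"][200:250,220:320]
z=lambda i:cv2.resize(i,None,fx=5,fy=5,interpolation=2)
cv2.imwrite("pics/c2.png",np.vstack([z(a),z(b)])[:600,:,::-1])
E
```

```text
[-1.79949484e+02  3.52197285e-02 -1.79015054e+02] [ 0.52398283 -0.00531932  0.13128487] [ 3.63162361 -1.3193673  -3.0444889 ] 0.013795107707958328
```

View pics/c2.png

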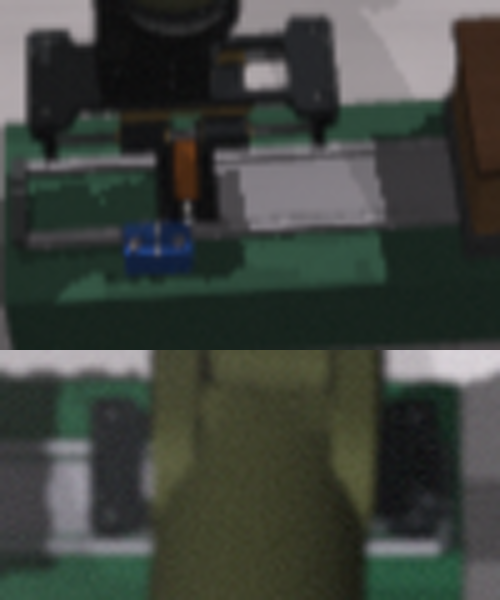

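Scene part: the carriage tick at (187,210) is about 20 mm short of the clip tick at (157,240). The arm hides both in the top part. I'll go on in small steps, watching the force.

Call:
step_arm(
  steps=[0, 0, -3, 0, 0, 0, 0, -3, 0, 0, 0, 0, 0, 0, 0, 0, 0, 0, 0, 0],
)

```text
time_s: 14.68
tool_pos: [0.5241, -0.0108, 0.1313]
tool_rot: [-180.0, 0.0, -179.0]
force: [4.9, 0.0, -4.9]
grip_width: 0.0135
grasp_force: 30.0
```

Call:
step_arm(
  steps=[0, 0, -2, 0, 0, 0, 0, 0, 0, 0, 0, 0, 0, 0, 0],
)

```text
time_s: 15.05
tool_pos: [0.5241, -0.0127, 0.1313]
tool_rot: [-180.0, 0.0, -179.0]
force: [4.8, 0.9, -4.9]
grip_width: 0.014
grasp_force: 30.0
```

Call:
step_arm(
  steps=[0, 0, -2, 0, 0, 0, 0, 0, 0, 0, 0, 0, 0, 0, 0],
)

```text
time_s: 15.42
tool_pos: [0.5242, -0.014, 0.1313]
tool_rot: [180.0, 0.0, -179.0]
force: [5.3, 1.1, -4.6]
grip_width: 0.0136
grasp_force: 30.0
```

Call:
step_arm(
  steps=[0, 0, -2, 0, 0, 0, 0, 0, 0, 0, 0, 0, 0, 0, 0],
)

```text
time_s: 15.8
tool_pos: [0.5242, -0.0144, 0.1313]
tool_rot: [179.8, 0.0, -178.9]
force: [4.5, 4.1, -4.5]
grip_width: 0.0138
grasp_force: 30.0
```

Call:
step_arm(
  steps=[0, 0, -2, 0, 0, 0, 0, 0, 0, 0, 0, 0, 0, 0, 0],
)

```text
time_s: 16.18
tool_pos: [0.5241, -0.0148, 0.1313]
tool_rot: [179.7, 0.0, -178.9]
force: [5.5, 8.4, -4.4]
grip_width: 0.0137
grasp_force: 30.0
```

Call:
step_arm(
  steps=[0, 0, -1, 0, 0, 0, 0, 0, 0, 0, 0, 0, 0, 0, 0],
)

```text
time_s: 16.55
tool_pos: [0.5242, -0.015, 0.1313]
tool_rot: [179.7, 0.0, -178.8]
force: [4.9, 9.7, -4.3]
grip_width: 0.0138
grasp_force: 30.0
```

Call:
step_arm(
  steps=[0, 0, -1, 0, 0, 0, 0, 0, 0, 0, 0, 0, 0, 0, 0],
)

```text
time_s: 16.92
tool_pos: [0.5242, -0.0154, 0.1313]
tool_rot: [179.6, 0.0, -178.8]
force: [4.1, 9.7, -3.7]
grip_width: 0.014
grasp_force: 30.0
```

Call:
step_arm(
  steps=[0, 0, -1, 0, 0, 0, 0, 0, 0, 0, 0, 0, 0, 0, 0],
)

```text
time_s: 17.3
tool_pos: [0.5242, -0.0196, 0.1313]
tool_rot: [179.9, 0.0, -178.9]
force: [4.2, 4.0, -5.0]
grip_width: 0.0145
grasp_force: 30.0
```

Call:
step_arm(
  steps=[0, 0, -1, 0, 0, 0, 0, 0, 0, 0, 0, 0, 0, 0, 0],
)

```text
time_s: 17.68
tool_pos: [0.5243, -0.022, 0.1313]
tool_rot: [180.0, 0.0, -179.0]
force: [4.9, 2.2, -4.4]
grip_width: 0.0138
grasp_force: 30.0
```

Call:
step_arm(
  steps=[0, 0, -1, 0, 0, 0, 0, 0, 0, 0, 0, 0, 0, 0, 0],
)

```text
time_s: 18.05
tool_pos: [0.5243, -0.0238, 0.1313]
tool_rot: [-180.0, 0.0, -179.0]
force: [5.1, 0.1, -3.8]
grip_width: 0.0137
grasp_force: 30.0
```

Call:
step_arm(
  steps=[0, 0, -1, 0, 0, 0, 0, 0, 0, 0, 0, 0, 0, 0, 0],
)

```text
time_s: 18.42
tool_pos: [0.5244, -0.0254, 0.1313]
tool_rot: [-180.0, 0.0, -179.0]
force: [5.4, -1.9, -4.5]
grip_width: 0.0138
grasp_force: 30.0
```

Call:
step_arm(
  steps=[0, 0, -0.7, 0, 0, 0, 0, 0, 0, 0, 0, 0, 0, 0, 0],
)

```text
time_s: 18.8
tool_pos: [0.5244, -0.0256, 0.1313]
tool_rot: [-180.0, 0.0, -179.0]
force: [4.7, 0.3, -4.8]
grip_width: 0.0136
grasp_force: 30.0
```

```bash
python3 - <<'E'
from cell import env
from h import *
o=env.get_obs();print(o["tool_rot"],o["tool_pos"],o["force"],o["joint_velocities"].round(2))
c=env.read_camera("scene");np.savez("scene3.npz",**c)
cv2.imwrite("pics/c3.png",cv2.resize(c["image"][190:225,255:305],None,fx=12,fy=12,interpolation=2)[:,:,::-1])
E
```

```text
[-1.79983511e+02  4.60219782e-02 -1.79002391e+02] [ 0.52440899 -0.02557771  0.13130124] [ 4.70348968  0.31900088 -4.77513664] [-0.04 -0.03  0.03 -0.02  0.06 -0.07 -0.06]
```

View pics/c3.png

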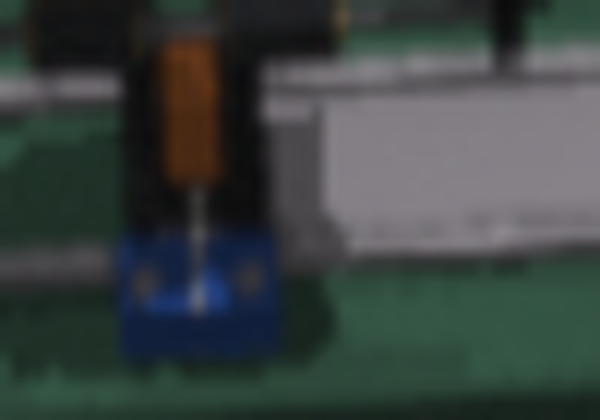

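The carriage tick at (197,210) lines up with the clip tick at (199,295), so the ball sits in the notch. I'll hold briefly, then sign off.

Call:
step_arm(
  steps=[0, 0, 0, 0, 0, 0, 0, 0, 0, 0, 0, 0, 0, 0, 0, 0, 0, 0, 0, 0],
)

```text
time_s: 19.35
tool_pos: [0.5244, -0.0256, 0.1313]
tool_rot: [-180.0, 0.0, -179.0]
force: [4.6, 1.4, -4.8]
grip_width: 0.0136
grasp_force: 30.0
```

```bash
python3 -c "
from cell import env
o=env.get_obs();print(o['tool_pos'],o['force'],o['grasp_force']);print(env.sign_off())"
```

```text
[ 0.5243532  -0.02559396  0.13128786] [ 4.59211133  1.41748566 -4.81330398] 29.998329081572592
the job is handed in; nothing more can be done
None
```

I turned the knob to its stop and it sprang back, then slid the gate into the notch, where the fin is still gripped at 30 N; I kept clear of the dishes, jar, tin and tongs, and handed the job in at about 19 s with no verdict returned.

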